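# Count to the third gap and push the gauge case home

### The arm

A 6-joint arm with a two-finger parallel gripper is mounted at the origin on the work surface. World frame = base frame: x ahead of the robot, y to its left, z up, the work surface at z = 0. Lengths are in m, angles in rad, forces in N, time in s.
With the tool pointing down it reaches from about 0.3 to 0.85 m from the base axis. Payload 5.4 kg.
Tool frame: the origin (TCP) lies on the centre line of the jaws, within the pads' length; the fingertips stand 11 mm ahead of it and the grasp point (between the pads) lies 8 mm behind it (bot.tip_extent is the distance from the TCP to the fingertips, in m); z points along the fingers, y is the direction in which the jaws open and shut (so a half turn about z gives the same grasp; the last joint's range is limited). The gripper opens to 85 mm and grips with 20 to 120 N. Pads are 22 mm wide; open, the fingers measure 114 mm over their backs; the gripper's body (76 mm by 85 mm) begins 54 mm behind the grasp point. The pads swing forward as they close: fully open they stand 13 mm farther back than shut.
Start: joints at [0.899, 0.158, 1.597, -0, 1.386, -0.21], TCP at [0.256, 0.515, 0.204] pointing down, gripper open.
Joint ranges: [-2.91, 2.91], [-0.94, 2.29], [0.18, 2.7], [-1.29, 4.43], [0.17, 2.64], [-3, 3]. Speed limits (rad/s): [2.57, 2.57, 3.14, 3.14, 3.14, 3.14].

### API

Orientations are given as a rotation vector (axis times angle).
In Python, from rig import bot, grab_frame, models gives the robot as it stands. The module is installed in compiled form; this text tells all that it offers.
- The arm moves only by the tool drive_tool, never from a script. Its arguments are lists of equal length, an entry for each row: "delta_pos": the shift along the tool's x, y, z in mm, a list of three; "spin": the turn about the tool's z in degrees. In form: {"delta_pos": [[tx, ty, tz], ...], "spin": [spin, ...]}. A call has 1 to 8 rows; each row is the pose to reach, as a shift and turn from the pose commanded when the call began, along the tool's axes at that moment; what a row does not reach only later rows make up. A row lasts 1/8 s, in which the tool goes at most 62.5 mm and 10.7 degrees, less where a joint would pass 70% of its speed; a pose out of reach is approached as far as the arm can. A call with a gripper value outside its range is refused whole. "claw" is the closure in counts, from 0 (fully open) to 255 (shut), set as the call begins (left out, the last holds). The fingers move at their own pace and stop on an object; "squeeze" is the grip in N (left out, the last holds). Time passes only in rows, so rows that repeat a pose let the fingers close. It gives the time, the measured TCP pose, the force and the opening at its end, in the units of the state.
- bot.sense(): the state, without advancing time (a new reading comes with each control period).
- grab_frame(name): name is "side" or "top" or "wrist"; returns a dict with "frame" (400x640x3 uint8, red, green, blue), "mtx" (3x3 intrinsics, pixels), "origin" and "rotation" of the camera in the world. Camera axes: x right, y down, z forward; pixel columns grow to the right and rows downward; lengths in m; the calibration is good to about 2 mm. A picture is of the moment at which its call begins. There is no depth.
- bot.close_job(): hands the job in, once; it reports no verdict.
Trained networks look in the newest picture that a camera, given by its name, has taken for a name from the list of things; names that differ only in an ending like _2 or _b are one class to them, and where a whole thing is asked for, a point or a joint stands for the part that bears it (a point fixed in the world has none). Each returns a list of dicts, best first, with "confidence" (0 to 1); they miss things now and then, are a little off and sometimes report something else, mostly with a low value. They report only what shows in the picture. A call takes as long as a camera call. They do not tell look-alikes from the thing itself.
- models.search_frame(thing, camera): "at" ([x, y, z] in m, in the coordinates of the camera as it stood for that picture, good to about 4 mm: the middle of the surface that is visible of it).
- models.trace(thing, camera): "pixels" (400x640 bool, what is visible of it).
The state is a dict: "time_s": time; "joints": joint angles; "joint_velocities": joint speeds; "effort": joint torques, N m; "eef_pos": TCP position; "ee_rot": TCP orientation; "contact_force": force on the tool from outside, world axes, zero at the start; "moment": the same for the moment, N m; "width": finger opening in m.
Only numpy, scipy, OpenCV 4.12 (cv2) and the standard library are available. Lean on these libraries where they do the work, as an engineer would, in place of code of your own. Each camera call takes 0.05 s, during which the arm holds its last target. There are 200 camera calls.

### The job

Start at the end of the divider rack marked by the ball-topped post and run a closed fingertip along the rear rail, bending over the fins of the first, second and third gaps in turn (gaps that hold a case count too), and do not bend the fins beyond the third. Then push the loose gauge case, which lies in front of the rack, across the desk into that third gap until it is fully home, without lifting or tipping it. Leave the other things where they are, and finish clear of everything.

Things in the scene. Friction and masses are not known exactly. Their poses are not given: they have to be found in the camera images.
- rack: Low steel divider rack fixed to the desk, 68 mm deep (x), 256 mm wide (y), six gaps in a row. Origin: on the desk under its middle. Its x axis points into the gaps, away from the open front; y runs along the row. Seven upright dividers, 4 mm thick, 40 mm high, 42 mm apart (y = -126 to 126 mm), from x = -28 to 40 mm. Gaps 38 mm wide, centred at y = 105, 63, 21, -21, -63, -105 mm.
- rack_front (a point): Middle of the rack's open front: rack x = -28 mm, y = 0, 20 mm above the desk. The gaps have no floor: a case slides on the desk. The second gap from either end already holds a like case, whose near end stands out 10 mm from the front.
- rear_stop (a point): Middle of the stop strip, 14 mm high, that closes the rear of all gaps: its face towards the front is at rack x = 32 mm.
- rail_mid (a point): Middle of the rear rail's top (rack x = 36 mm, y = 0, 46 mm above the desk): a flat strip 12 mm wide along the rack's y, on top of the dividers. One sprung fin stands on it over the centre of each gap.
- ball_post: Steel post with a 34 mm ball on top, 63 mm tall, fixed on the desk beside one end of the rack, 152 mm from the rack's middle along its y axis, at rack x = -18 mm. It marks the end from which gaps are counted. Origin: centre of its foot.
- square_post: Plain square steel post, 26 x 26 mm, 30 mm tall, fixed at the other end of the rack (152 mm from its middle, rack x = -18 mm). Origin: centre of its foot.
- case_center (a point): Centre of the loose gauge case that lies on the desk in front of the rack: a black box 70 mm long (its x), 28 mm wide (y), 34 mm high, about 0.18 kg. Its centre is 17 mm above the desk. Fully home in a gap it touches the rear stop, its centre then lies at rack x = -3 mm, and its near end stands out 10 mm from the dividers' front.
- fin_a (a joint): Fin over the gap at rack y = 105 mm: a grey plate 3 mm thick (y), 12 mm wide (x), standing 18.5 mm up from the rail top. It is hinged at the rail top and bends aside either way along the rail (0 upright, up to 1.4 rad; positive leans to the rack's -y), and springs back; bending it over takes about 3 N at most.
- fin_b (a joint): Fin over the gap at rack y = 63 mm: a grey plate 3 mm thick (y), 12 mm wide (x), standing 18.5 mm up from the rail top. It is hinged at the rail top and bends aside either way along the rail (0 upright, up to 1.4 rad; positive leans to the rack's -y), and springs back; bending it over takes about 3 N at most.
- fin_c (a joint): Fin over the gap at rack y = 21 mm: a grey plate 3 mm thick (y), 12 mm wide (x), standing 18.5 mm up from the rail top. It is hinged at the rail top and bends aside either way along the rail (0 upright, up to 1.4 rad; positive leans to the rack's -y), and springs back; bending it over takes about 3 N at most.
- fin_d (a joint): Fin over the gap at rack y = -21 mm: a grey plate 3 mm thick (y), 12 mm wide (x), standing 18.5 mm up from the rail top. It is hinged at the rail top and bends aside either way along the rail (0 upright, up to 1.4 rad; positive leans to the rack's -y), and springs back; bending it over takes about 3 N at most.
- fin_e (a joint): Fin over the gap at rack y = -63 mm: a grey plate 3 mm thick (y), 12 mm wide (x), standing 18.5 mm up from the rail top. It is hinged at the rail top and bends aside either way along the rail (0 upright, up to 1.4 rad; positive leans to the rack's -y), and springs back; bending it over takes about 3 N at most.
- fin_f (a joint): Fin over the gap at rack y = -105 mm: a grey plate 3 mm thick (y), 12 mm wide (x), standing 18.5 mm up from the rail top. It is hinged at the rail top and bends aside either way along the rail (0 upright, up to 1.4 rad; positive leans to the rack's -y), and springs back; bending it over takes about 3 N at most.
- stored_b_center (a point): Centre of a like case stored, fully home, in the gap at rack y = 63 mm.
- stored_e_center (a point): Centre of a like case stored, fully home, in the gap at rack y = -63 mm.
- slug: Upright steel sample, 24 mm diameter, 45 mm tall, in front of the rack's +y end. Origin: centre of its underside.
- collar: Dark steel collar, 36 mm outer diameter, 16 mm high, in front of the rack's -y end. Origin: centre of its underside.
- tumbler: Closed drinking bottle, 64 mm diameter, 190 mm tall. Origin: centre of its underside.
- mouse: Computer mouse, 105 x 60 mm, 32 mm high. Origin: centre of its underside.
- calliper: Calliper lying flat, 200 mm long, 12 mm high. Origin: under the middle of its beam.
- sample_bar: Black round bar lying, 30 mm diameter, 160 mm long. Origin: under its middle.
- case: The same loose gauge case; origin at the centre of its underside, x along its length.
Things that resemble listed ones, but are neither listed nor needed, are in the scene too. Leave any orange look-alike of the case alone. Leave any pink look-alike of the ball_post alone.

How it is judged:
On the way, in this order (a step that is already met when the one before it is completed fails the run):
1. the fin of the first gap, next to the ball-topped post, is bent over (more than 0.5 rad) (((y of ball_post in the frame of rack above 0 m and (value of joint fin_a above 0.5 rad or value of joint fin_a below -0.5 rad)) or (not (y of ball_post in the frame of rack above 0 m) and (value of joint fin_f above 0.5 rad or value of joint fin_f below -0.5 rad)))), for 0.05 s.
2. then the fin of the second gap (((y of ball_post in the frame of rack above 0 m and (value of joint fin_b above 0.5 rad or value of joint fin_b below -0.5 rad)) or (not (y of ball_post in the frame of rack above 0 m) and (value of joint fin_e above 0.5 rad or value of joint fin_e below -0.5 rad)))), for 0.05 s.
3. then the fin of the third gap (((y of ball_post in the frame of rack above 0 m and (value of joint fin_c above 0.5 rad or value of joint fin_c below -0.5 rad)) or (not (y of ball_post in the frame of rack above 0 m) and (value of joint fin_d above 0.5 rad or value of joint fin_d below -0.5 rad)))), for 0.05 s.
4. the loose case is fully home in the third gap (((y of ball_post in the frame of rack above 0 m and y of case_center in the frame of rack between 0.011 and 0.031 m) or (not (y of ball_post in the frame of rack above 0 m) and y of case_center in the frame of rack between -0.031 and -0.011 m)) and x of case_center in the frame of rack above -0.008 m and angle between the x axis of case_center and the x axis of rack, either way round below 0.2 rad and angle between case_center's own z axis and vertical below 0.1 rad), for 0.2 s.
At the end, for the whole second after the job is handed in: The loose case stands on the desk at rest in the third gap from the ball-topped post, within 5 mm of the rear stop, within 10 mm of the gap's middle and 0.2 rad of its line, upright; the stored cases and the other loose things within 12 mm of where they were (all of step 4 and linear speed of case below 0.01 m/s and height (world z) of case_center below 0.021 m and distance of each of stored_b_center, stored_e_center, slug, collar, tumbler, mouse, calliper, sample_bar from where it was at the start of the episode below 0.012 m); the robot touches nothing.
It fails at once if a fin beyond the third gap is bent over (more than 0.5 rad) ((y of ball_post in the frame of rack above 0 m and ((value of joint fin_d above 0.5 rad or value of joint fin_d below -0.5 rad) or (value of joint fin_e above 0.5 rad or value of joint fin_e below -0.5 rad) or (value of joint fin_f above 0.5 rad or value of joint fin_f below -0.5 rad))) or (not (y of ball_post in the frame of rack above 0 m) and ((value of joint fin_a above 0.5 rad or value of joint fin_a below -0.5 rad) or (value of joint fin_b above 0.5 rad or value of joint fin_b below -0.5 rad) or (value of joint fin_c above 0.5 rad or value of joint fin_c below -0.5 rad)))).
It fails at once if the loose case is lifted (10 mm) or tipped (0.3 rad) (height (world z) of case_center above 0.027 m or angle between case_center's own z axis and vertical above 0.3 rad).
It fails at once if a bystander or stored case is moved more than 12 mm (distance of any of stored_b_center, stored_e_center, slug, collar, tumbler, mouse, calliper, sample_bar from where it was at the start of the episode above 0.012 m).
It also fails if it takes over 64 s, if anything falls off the work surface, if the arm or the gripper's body presses on something with over 40 N, if the wrist force passes 120 N, or if a joint passes its speed limit or range.

## Working session

There is one attempt and no reset: what is moved stays moved. The work goes in short steps, Python scripts to look and compute and a tool call to move; the robot and the scene stay as the last step left them, time stands still between calls to the robot, and variables do not carry over. Pictures are saved under pics/ and viewed, about 8 in all and at most 12, crops included, and the job is handed in when it is done.

Besides the shell and the picture viewer there is one more tool, called after "Emit:" by a JSON object that holds its "fn" and its "kwargs", one argument or row to a line. drive_tool: Moves the arm, as the interface text tells. Its arguments: {"type":"object","properties":{"delta_pos":{"type":"array","items":{"type":"array","items":{"type":"number"}}},"spin":{"type":"array","items":{"type":"number"}},"claw":{"type":"number"},"squeeze":{"type":"number"}},"required":["delta_pos","spin"]}

```bash
mkdir -p pics; cat > h.py <<'E'
import numpy as np, cv2
from rig import bot, grab_frame, models
from scipy.spatial.transform import Rotation as R
def snap(cam,name=None):
    f=grab_frame(cam)
    if name: cv2.imwrite(f'pics/{name}.png',f['frame'][:,:,::-1])
    return f
def w(f,p): return np.array(f['rotation'])@np.array(p)+np.array(f['origin'])
def pix(f,P):
    c=np.array(f['rotation']).T@(np.array(P)-np.array(f['origin'])); q=np.array(f['mtx'])@c; return q[:2]/q[2]
def ray(f,uv,z):
    d=np.array(f['rotation'])@np.linalg.inv(f['mtx'])@np.array([uv[0],uv[1],1.]); o=np.array(f['origin']); return o+d*(z-o[2])/d[2]
E
python3 - <<'E'
from h import *
s=bot.sense(); print(s['eef_pos'],s['ee_rot'],s['width'],bot.tip_extent)
for cam in ['top','side']:
    f=snap(cam,cam+'0'); print(cam,np.round(f['origin'],3))
    for t in ['rack','ball_post','square_post','case','fin_a','slug','collar','tumbler','mouse','calliper','sample_bar']:
        for d in models.search_frame(t,cam):
            if d['confidence']>.15:
                P=w(f,d['at']); print(t,round(d['confidence'],2),P.round(3),pix(f,P).round())
E
```

```text
[0.25577807 0.51420264 0.20256481] [-7.18773971e-01 -3.05736365e+00  2.85118947e-03] 0.08516264376524067 0.011
top [ 0.339 -0.024  1.07 ]Traceback (most recent call last):
  File "<stdin>", line 8, in <module>
  File "h.py", line 10, in pix
    c=np.array(f['rotation']).T@(np.array(P)-np.array(f['origin'])); q=np.array(f['mtx'])@c; return q[:2]/q[2]
                                                                       ~~~~~~~~~~~~~~~~~~^~
ValueError: matmul: Input operand 1 does not have enough dimensions (has 0, gufunc core with signature (n?,k),(k,m?)->(n?,m?) requires 1)
```

View pics/top0.png

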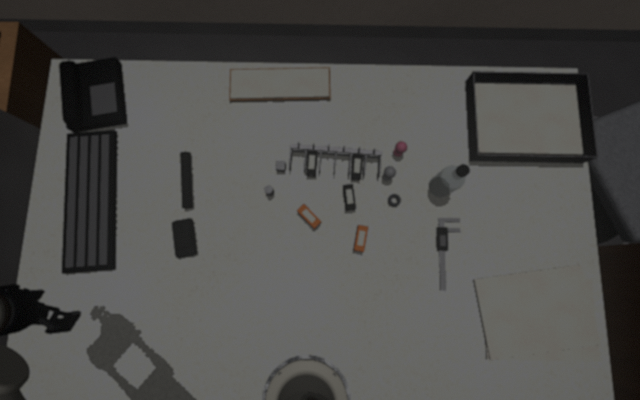

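```bash
sed -i "s/    if name/    f['rotation']=R.from_rotvec(f['rotation']).as_matrix() if np.ndim(f['rotation'])==1 else f['rotation']\n    if name/" h.py
python3 - <<'E'
from h import *
for cam in ['top','side']:
    f=snap(cam,cam+'1'); print(cam,np.round(f['origin'],3))
    for t in ['rack','rail_mid','ball_post','square_post','case','fin_a','slug','collar','tumbler','sample_bar']:
        for d in models.search_frame(t,cam):
            if d['confidence']>.15:
                P=w(f,d['at']); print(t,round(d['confidence'],2),P.round(3),pix(f,P).round())
    if cam=='top':
        cv2.imwrite('pics/crop.png',cv2.convertScaleAbs(cv2.resize(f['frame'][130:260,255:415,::-1],None,fx=5,fy=4.6,interpolation=2),alpha=1.8))
        # actual crop scaled 5 x 4.6
E
```

```text
top [ 0.339 -0.024  1.07 ]
rack 0.65 [ 0.66  -0.074  0.039] [338. 153.]
rail_mid 0.59 [ 0.658 -0.064  0.038] [335. 153.]
ball_post 0.72 [ 0.675 -0.246  0.052] [401. 147.]
ball_post 0.61 [ 0.602 -0.215  0.058] [390. 172.]
square_post 0.46 [0.622 0.086 0.025] [281. 166.]
square_post 0.18 [ 0.623 -0.129  0.034] [358. 166.]
case 0.69 [ 0.662 -0.069  0.039] [337. 152.]
case 0.61 [ 0.535 -0.104  0.03 ] [348. 197.]
case 0.57 [0.479 0.    0.031] [310. 216.]
case 0.5 [ 0.424 -0.137  0.031] [360. 238.]
case 0.49 [0.627 0.003 0.031] [310. 164.]
fin_a 0.69 [0.413 0.343 0.031] [183. 238.]
collar 0.58 [ 0.535 -0.233  0.015] [394. 199.]
tumbler 0.7 [ 0.568 -0.348  0.123] [448. 180.]
tumbler 0.28 [ 0.663 -0.069  0.042] [336. 151.]
sample_bar 0.83 [0.578 0.35  0.027] [186. 179.]
side [ 0.259 -0.826  0.795]
rack 0.96 [ 0.646 -0.071  0.033] [362. 214.]
rack 0.23 [0.416 0.328 0.019] [228. 146.]
rail_mid 0.55 [ 0.646 -0.068  0.032] [361. 214.]
ball_post 0.71 [ 0.678 -0.258  0.054] [415. 262.]
ball_post 0.63 [ 0.606 -0.223  0.049] [374. 260.]
ball_post 0.16 [ 0.612 -0.131  0.036] [359. 234.]
square_post 0.42 [0.615 0.08  0.027] [326. 181.]
case 0.92 [ 0.477 -0.009  0.032] [284. 214.]
case 0.62 [ 0.42  -0.149  0.032] [277. 263.]
case 0.56 [ 0.535 -0.122  0.032] [324. 241.]
fin_a 0.48 [ 0.663 -0.17   0.054] [389. 235.]
fin_a 0.36 [ 0.533 -0.243  0.015] [344. 288.]
slug 0.59 [0.549 0.106 0.032] [298. 179.]
slug 0.48 [0.578 0.344 0.022] [282. 132.]
collar 0.75 [ 0.533 -0.242  0.014] [344. 288.]
collar 0.7 [ 0.612 -0.13   0.034] [359. 234.]
tumbler 0.69 [ 0.566 -0.386  0.113] [397. 308.]
tumbler 0.54 [0.576 0.345 0.026] [281. 130.]
sample_bar 0.66 [ 0.418 -0.374  0.007] [312. 362.]
sample_bar 0.6 [0.577 0.346 0.022] [281. 131.]
```

View pics/crop.png

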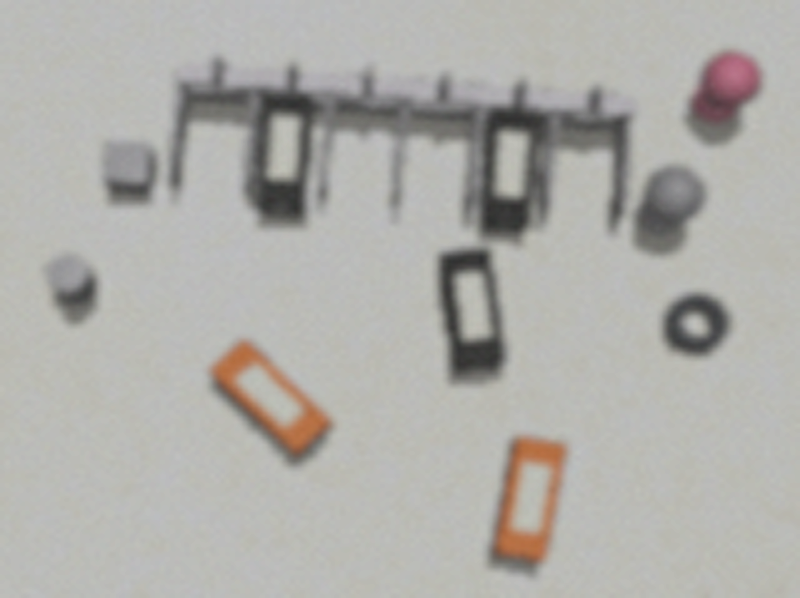

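View pics/side1.png

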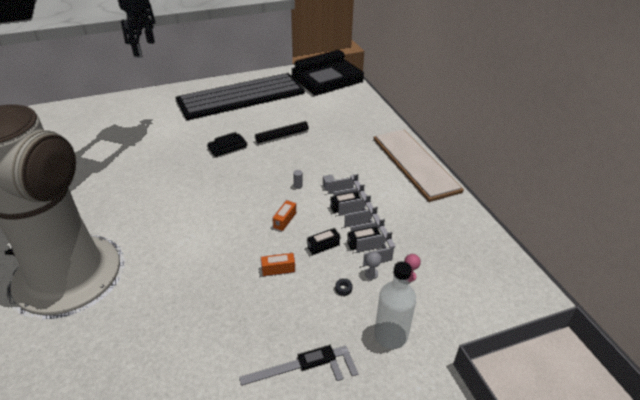

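```bash
cat > fit.py <<'E'
from h import *
from scipy.optimize import least_squares
f=snap('top')
c=lambda x,y:(255+x/5-.4,130+y/4.6-.4)
obs=[((36,y,55),c(*p)) for y,p in zip([105,63,21,-21,-63,-105],[(219,71),(293,78),(368,83),(444,90),(520,95),(596,100)])]
obs+=[((-28,y,30),c(*p)) for y,p in zip([126,42,0,-42,-126],[(177,195),(322,203),(396,213),(466,220),(616,227)])]
def tf(q,p):
    s,k=np.sin(q[2]),np.cos(q[2]); p=np.array(p)/1e3
    return np.array([q[0]+k*p[0]-s*p[1],q[1]+s*p[0]+k*p[1],p[2]])
r=least_squares(lambda q:np.concatenate([pix(f,tf(q,p))-u for p,u in obs]),[.63,-.065,-.08],loss='soft_l1')
print(r.x,np.degrees(r.x[2]),np.abs(r.fun).max())
q=r.x; np.save('rack.npy',q)
def inv(q,P):
    d=np.array(P[:2])-q[:2]; s,k=np.sin(q[2]),np.cos(q[2]); return np.array([k*d[0]+s*d[1],-s*d[0]+k*d[1]])*1e3
if __name__=='__main__':
    print('ball',inv(q,[.602,-.215]),'sq',inv(q,[.622,.086]))
    cs=[ray(f,c(*p),.034) for p in [(441,255),(489,250),(503,365),(453,372)]]
    for k in cs: print('case corner',k.round(3),inv(q,k).round(1))
    print('pink',inv(q,[.675,-.25]))
    s=bot.sense(); M=R.from_rotvec(s['ee_rot']).as_matrix(); print(M.round(3),s['time_s'],s['eef_pos'])
    for n,p in dict(start=(36,-130,120),case=(-28-80,-21,60)).items():
        P=tf(q,p); print(n,P, 'tool delta mm',(M.T@(P-s['eef_pos'])*1e3).round())
E
python3 fit.py
```

```text
[ 0.62834653 -0.06421793 -0.06717966] -3.8491111794154484 2.1845991806866607
ball [ -16.16523284 -152.21057433] sq [-16.41621906 149.45304131]
case corner [ 0.568 -0.088  0.034] [-58.2 -27.6]
case corner [ 0.572 -0.114  0.034] [-52.8 -53.8]
case corner [ 0.502 -0.122  0.034] [-122.   -66.4]
case corner [ 0.497 -0.095  0.034] [-128.5  -39.5]
pink [  59.01962071 -182.2311972 ]
[[-0.895  0.446 -0.   ]
 [ 0.446  0.895  0.   ]
 [ 0.     0.    -1.   ]] 1.25 [0.25618785 0.5147597  0.20361931]
start [ 0.65553854 -0.19634133  0.12      ] tool delta mm [-674. -459.   84.]
case [ 0.51918044 -0.07792061  0.06      ] tool delta mm [-500. -413.  144.]
```

Emit:
{"fn": "drive_tool", "kwargs": {
  "delta_pos": [
    [-20, -14, 0],
    [-65, -44, 0],
    [-110, -75, 0],
    [-155, -106, 0],
    [-200, -137, 0],
    [-245, -168, 0],
    [-290, -199, 0],
    [-335, -230, 0]
  ],
  "spin": [0, 0, 0, 0, 0, 0, 0, 0],
  "claw": 255,
  "squeeze": 30
}}

```text
time_s: 2.25
eef_pos: [0.4544, 0.1579, 0.2039]
ee_rot: [0.719, 3.057, 0.001]
contact_force: [1.4, -0.5, 0.8]
width: -0.0001
```

Emit:
{"fn": "drive_tool", "kwargs": {
  "delta_pos": [
    [-48, -32, 0],
    [-96, -65, 0],
    [-144, -98, 0],
    [-192, -130, 0],
    [-240, -163, 0],
    [-285, -195, 0],
    [-320, -218, 0],
    [-339, -229, 0]
  ],
  "spin": [-3, -6, -9, -12, -15, -18, -21, -22.6]
}}

```text
time_s: 3.25
eef_pos: [0.6556, -0.1988, 0.2031]
ee_rot: [-0.107, -3.14, 0.0]
contact_force: [-0.4, 0.2, 0.1]
width: -0.0002
```

```bash
python3 - <<'E'
from h import *
s=bot.sense(); M=R.from_rotvec(s['ee_rot']).as_matrix(); print(s['time_s'],s['eef_pos'],M.round(3),s['joints'],s['width'],s['contact_force'])
f=snap('wrist','w1'); cv2.imwrite('pics/w1.png',cv2.convertScaleAbs(f['frame'][:,:,::-1],alpha=1.5))
print(f['origin'],np.array(f['rotation']).round(3))
q=np.load('rack.npy')
from fit import tf
for p in [(36,-105,64.5),(36,-63,64.5),(36,-21,64.5),(36,21,64.5),(36,-126,46),(-28,-126,40),(-18,-152,63)]: print(p,pix(f,tf(q,p)).round())
E
```

```text
3.25 [ 0.65558714 -0.19882977  0.20314308] [[-0.998  0.068 -0.   ]
 [ 0.068  0.998 -0.   ]
 [ 0.    -0.    -1.   ]] [-4.70268905e-01  4.42277424e-01  1.25017867e+00 -2.49527067e-04
  1.44921307e+00 -1.97284431e+00] -0.00021445491080780124 [-0.40364098  0.21846032  0.0950493 ]
[ 0.59078225 -0.19482504  0.37501073] [[ 0.068  0.963  0.26 ]
 [ 0.998 -0.066 -0.018]
 [-0.     0.261 -0.965]]
[ 0.62834653 -0.06421793 -0.06717966] -3.8491111794154484 2.1845991806866607
(36, -105, 64.5) [346. 177.]
(36, -63, 64.5) [384. 177.]
(36, -21, 64.5) [423. 177.]
(36, 21, 64.5) [461. 177.]
(36, -126, 46) [327. 174.]
(-28, -126, 40) [327. 116.]
(-18, -152, 63) [302. 126.]
```

View pics/w1.png

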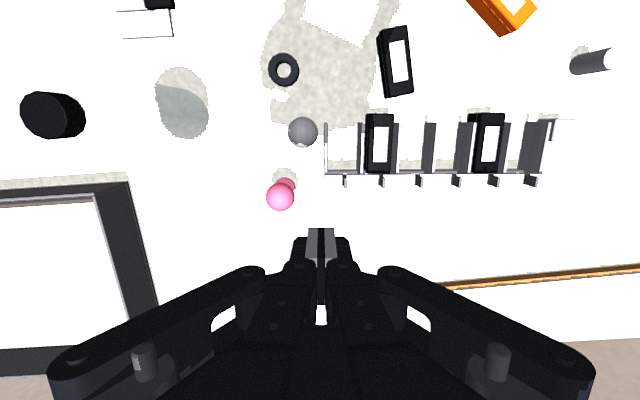

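Emit:
{"fn": "drive_tool", "kwargs": {
  "delta_pos": [
    [-2, 0, 25],
    [-2, 0, 55],
    [-2, 0, 85],
    [-2, 0, 110],
    [-2, 0, 128],
    [-2, 0, 137],
    [-2, 0, 139],
    [-2, 0, 139]
  ],
  "spin": [0, 0, 0, 0, 0, 0, 0, 0]
}}

```text
time_s: 4.35
eef_pos: [0.6577, -0.1969, 0.0656]
ee_rot: [0.106, 3.138, -0.001]
contact_force: [0.7, 0.1, -0.0]
width: -0.0002
```

```bash
python3 - <<'E' 
from h import *
from fit import tf,inv
q=np.load('rack.npy'); q[0]+=.002
s=bot.sense(); print(inv(q,s['eef_pos']),s['eef_pos'],s['contact_force'])
f=snap('wrist'); cv2.imwrite('pics/w2.png',cv2.convertScaleAbs(f['frame'][:,:,::-1],alpha=1))
E
```

```text
[ 0.62834653 -0.06421793 -0.06717966] -3.8491111794154484 2.1845991806866607
[  36.3340914  -130.58402469] [ 0.65783267 -0.19694647  0.06582025] [0.35421047 0.16085539 0.30429186]
```

View pics/w2.png

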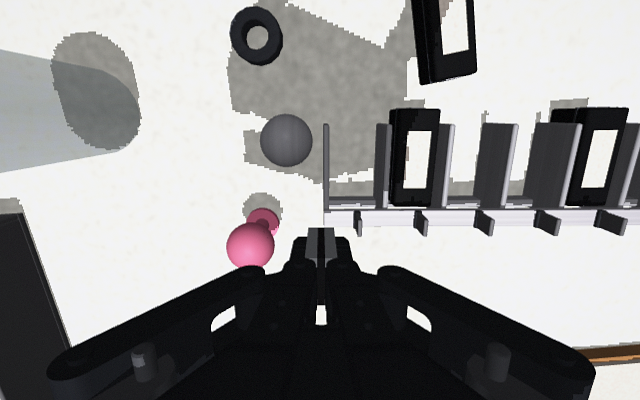

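```bash
python3 - <<'E' 
from h import *
from fit import tf,inv
q=np.load('rack.npy'); q[0]+=.002
f=snap('wrist')
for p in [(36+11,-130.6,54.6),(36-11,-130.6,54.6),(30,-105,64.5),(42,-105,64.5),(30,-63,64.5),(30,21,64.5),(30,-126,46),(42,-126,46),(-28,-126,40)]: print(p,pix(f,tf(q,p)).round(1))
E
```

```text
[ 0.62834653 -0.06421793 -0.06717966] -3.8491111794154484 2.1845991806866607
(47, -130.6, 54.6) [321.3 231. ]
(25, -130.6, 54.6) [321.3 200. ]
(30, -105, 64.5) [361.8 212. ]
(42, -105, 64.5) [361.2 229.7]
(30, -63, 64.5) [428.3 212. ]
(30, 21, 64.5) [561.4 212. ]
(30, -126, 46) [327.9 203.4]
(42, -126, 46) [327.8 219.7]
(-28, -126, 40) [328.2 116.8]
```

```bash
python3 - <<'E' 
from h import *
from fit import tf,inv
s=bot.sense();M=R.from_rotvec(s['ee_rot']).as_matrix()
out=[]
for cam in ['side','top']:
    f=snap(cam); T=np.array(s['eef_pos'])
    im=f['frame'][:,:,::-1]
    u=pix(f,T).astype(int); x0,y0=u[0]-28,u[1]-32
    c=cv2.convertScaleAbs(cv2.resize(im[y0:y0+56,x0:x0+56],(400,400),interpolation=cv2.INTER_CUBIC),alpha=1.6)
    k=400/56
    for dx in (-11,11):
        P=T+M@np.array([dx,0,11])/1e3
        v=(pix(f,P)-[x0,y0]+.5)*k
        cv2.circle(c,tuple(v.astype(int)),2,(0,0,255) if dx>0 else (255,0,0),-1)
    out.append(c)
cv2.imwrite('pics/c3.png',np.hstack(out)); print(grab_frame('wrist')['mtx'])
E
```

```text
[ 0.62834653 -0.06421793 -0.06717966] -3.8491111794154484 2.1845991806866607
[[288.67654396   0.         320.64951999]
 [  0.         288.67654396 193.83567896]
 [  0.           0.           1.        ]]
```

View pics/c3.png

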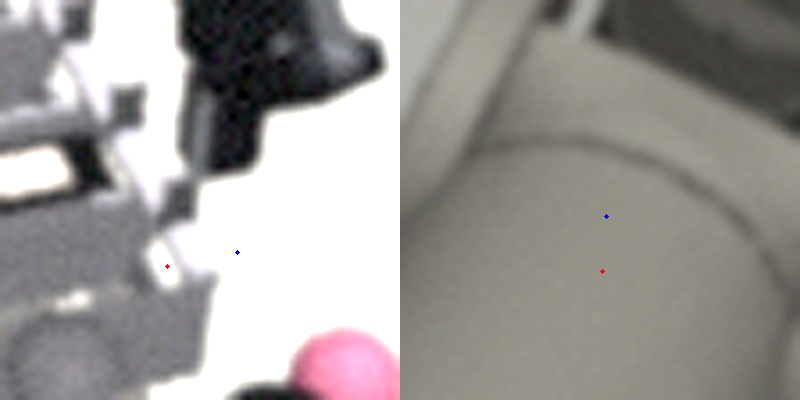

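Emit:
{"fn": "drive_tool", "kwargs": {
  "delta_pos": [
    [0, 5, 0],
    [0, 10, 0],
    [0, 15, 0],
    [0, 20, 0],
    [0, 25, 0],
    [0, 25, 0]
  ],
  "spin": [0, 0, 0, 0, 0, 0]
}}

```text
time_s: 5.5
eef_pos: [0.6588, -0.1712, 0.0646]
ee_rot: [-0.105, -3.14, -0.0]
contact_force: [-1.7, -0.6, -0.1]
width: 0.0
```

```bash
python3 - <<'E' 
from h import *
s=bot.sense(); print(s['eef_pos'],s['contact_force'],s['moment'],s['time_s'])
a=snap('wrist')['frame']; b=snap('side')['frame']
cv2.imwrite('pics/c4.png',np.hstack([cv2.resize(a[150:290,250:450],(400,280)),cv2.convertScaleAbs(cv2.resize(b[190:290,320:460],(392,280),interpolation=2),alpha=1.3)])[:,:,::-1])
E
```

```text
[ 0.65881106 -0.17117037  0.06460657] [-1.67943034 -0.61567381 -0.05746053] [-0.03493214 -0.02746029  0.03930599] 5.5
```

View pics/c4.png

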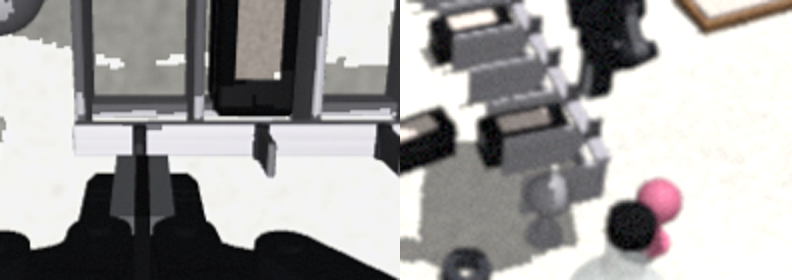

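Emit:
{"fn": "drive_tool", "kwargs": {
  "delta_pos": [
    [0, -8, 0],
    [0, -16, 0],
    [0, -24, 0],
    [0, -28, 0],
    [0, -28, 0],
    [0, -28, 5],
    [0, -28, 10],
    [0, -28, 10]
  ],
  "spin": [0, 0, 0, 0, 0, 0, 0, 0]
}}

```text
time_s: 6.6
eef_pos: [0.6563, -0.1991, 0.0536]
ee_rot: [-0.105, -3.138, -0.001]
contact_force: [-0.5, 0.0, -0.6]
width: -0.0
```

Emit:
{"fn": "drive_tool", "kwargs": {
  "delta_pos": [
    [0, 0, 3],
    [0, 0, 5],
    [0, 0, 8],
    [0, 0, 10],
    [0, 0, 10]
  ],
  "spin": [0, 0, 0, 0, 0]
}}

```text
time_s: 7.22
eef_pos: [0.6567, -0.1995, 0.0443]
ee_rot: [-0.106, -3.139, -0.0]
contact_force: [-0.4, -0.5, 1.0]
width: 0.0002
```

```bash
python3 - <<'E' 
from h import *
from fit import inv
q=np.load('rack.npy')
s=bot.sense(); print(s['eef_pos'],s['contact_force'],s['moment'],s['time_s'],inv(q,s['eef_pos']))
a=snap('wrist')['frame']; b=snap('side')['frame']
cv2.imwrite('pics/c5.png',np.hstack([cv2.resize(a[150:290,250:450],(400,280)),cv2.convertScaleAbs(cv2.resize(b[190:260,350:448],(392,280),interpolation=2),alpha=1.3)])[:,:,::-1])
E
```

```text
[ 0.62834653 -0.06421793 -0.06717966] -3.8491111794154484 2.1845991806866607
[ 0.65682989 -0.19959227  0.04449707] [-0.26501396  0.27975391 -1.12559861] [-0.02086335 -0.04320846 -0.11504699] 7.275 [  37.50667189 -133.15691751]
```

View pics/c5.png

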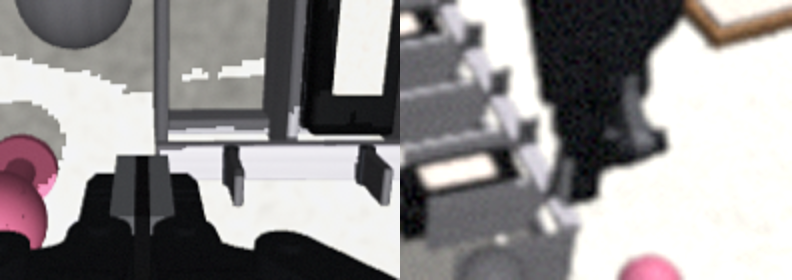

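```bash
python3 - <<'E' 
from h import *
from scipy.optimize import fsolve
s=bot.sense();M=R.from_rotvec(s['ee_rot']).as_matrix();T=np.array(s['eef_pos'])
f=snap('side')
for uv in [(393.5,240.5),(399,239.5)]:
    o=fsolve(lambda v:pix(f,T+M@np.array([v[0],0,v[1]]))-uv,[0,.011]); print('side: tool x,z of tip edge',o*1e3)
g=snap('wrist')
for z in (11,0,-10,-20,-28): 
    print(z,[pix(g,T+M@np.array([x,0,z])/1e3).round(0) for x in (.0,4,8,11)])
E
```

```text
side: tool x,z of tip edge [ -1.3662459  -21.78057514]
side: tool x,z of tip edge [-13.71066055 -21.3766511 ]
11 [array([321., 216.]), array([321., 210.]), array([321., 205.]), array([321., 200.])]
0 [array([321., 222.]), array([321., 216.]), array([321., 210.]), array([321., 205.])]
-10 [array([321., 228.]), array([321., 221.]), array([321., 215.]), array([321., 210.])]
-20 [array([321., 234.]), array([321., 228.]), array([322., 221.]), array([322., 216.])]
-28 [array([322., 240.]), array([322., 233.]), array([322., 226.]), array([322., 221.])]
```

Emit:
{"fn": "drive_tool", "kwargs": {
  "delta_pos": [
    [0, 0, 2],
    [0, 0, 4],
    [0, 0, 6],
    [0, 0, 8],
    [0, 0, 10],
    [0, 0, 12],
    [0, 0, 12]
  ],
  "spin": [0, 0, 0, 0, 0, 0, 0]
}}

```text
time_s: 8.35
eef_pos: [0.6567, -0.1995, 0.0323]
ee_rot: [-0.106, -3.139, -0.0]
contact_force: [1.4, -0.2, -0.9]
width: -0.0002
```

Emit:
{"fn": "drive_tool", "kwargs": {
  "delta_pos": [
    [0, 5, 0],
    [0, 10, 0],
    [0, 15, 0],
    [0, 20, 0],
    [0, 24, 0],
    [0, 24, 0]
  ],
  "spin": [0, 0, 0, 0, 0, 0]
}}

```text
time_s: 9.1
eef_pos: [0.6585, -0.1754, 0.0326]
ee_rot: [0.105, 3.14, -0.0]
contact_force: [0.6, -0.7, 0.6]
width: 0.0002
```

```bash
python3 - <<'E' 
from h import *
from fit import inv
q=np.load('rack.npy')
s=bot.sense(); print(s['eef_pos'],s['contact_force'],s['moment'],s['time_s'],inv(q,s['eef_pos']))
a=snap('wrist')['frame']; b=snap('side')['frame']
cv2.imwrite('pics/c6.png',np.hstack([cv2.resize(a[150:290,250:450],(400,280)),cv2.convertScaleAbs(cv2.resize(b[190:260,350:448],(392,280),interpolation=2),alpha=1.3)])[:,:,::-1])
E
```

```text
[ 0.62834653 -0.06421793 -0.06717966] -3.8491111794154484 2.1845991806866607
[ 0.65853197 -0.17563032  0.03266584] [ 0.27549254 -0.45339238  0.19391893] [-0.06965991  0.03083132  0.02314194] 9.15 [  37.59636864 -109.13475981]
```

View pics/c6.png

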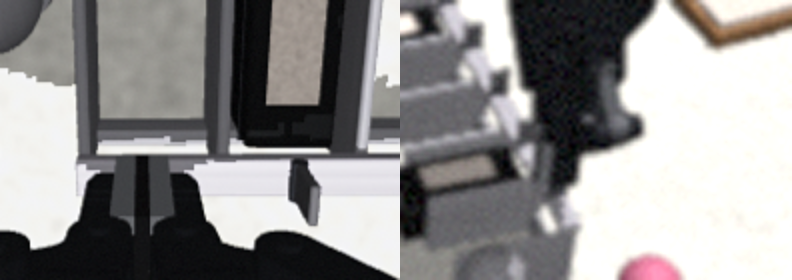

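Emit:
{"fn": "drive_tool", "kwargs": {
  "delta_pos": [
    [0, -8, 0],
    [0, -15, 0],
    [0, -15, 0],
    [0, -15, 1],
    [0, -15, 2],
    [0, -15, 3],
    [0, -15, 4],
    [0, -15, 4]
  ],
  "spin": [0, 0, 0, 0, 0, 0, 0, 0]
}}

```text
time_s: 10.25
eef_pos: [0.6574, -0.1905, 0.0285]
ee_rot: [-0.106, -3.14, -0.0]
contact_force: [0.0, -0.7, -0.6]
width: 0.0001
```

Emit:
{"fn": "drive_tool", "kwargs": {
  "delta_pos": [
    [0, 0, 0.5],
    [0, 0, 1],
    [0, 0, 1.5],
    [0, 0, 2],
    [0, 0, 2]
  ],
  "spin": [0, 0, 0, 0, 0]
}}

```text
time_s: 10.88
eef_pos: [0.6574, -0.1906, 0.0265]
ee_rot: [-0.106, -3.14, -0.0]
contact_force: [0.4, 0.5, -0.6]
width: 0.0
```

Emit:
{"fn": "drive_tool", "kwargs": {
  "delta_pos": [
    [0, 0, 0.5],
    [0, 0, 1],
    [0, 0, 1.5],
    [0, 0, 1.5]
  ],
  "spin": [0, 0, 0, 0]
}}

```text
time_s: 11.38
eef_pos: [0.6574, -0.1906, 0.025]
ee_rot: [-0.106, -3.14, -0.0]
contact_force: [-0.1, -0.3, 0.4]
width: 0.0002
```

Emit:
{"fn": "drive_tool", "kwargs": {
  "delta_pos": [
    [0, 0, 0.5],
    [0, 0, 1],
    [0, 0, 1.5],
    [0, 0, 1.5]
  ],
  "spin": [0, 0, 0, 0]
}}

```text
time_s: 11.88
eef_pos: [0.6575, -0.1906, 0.0235]
ee_rot: [-0.106, -3.14, -0.0]
contact_force: [0.4, 0.2, -0.2]
width: -0.0001
```

Emit:
{"fn": "drive_tool", "kwargs": {
  "delta_pos": [
    [0, 0, 0.5],
    [0, 0, 1],
    [0, 0, 1.5],
    [0, 0, 1.5]
  ],
  "spin": [0, 0, 0, 0]
}}

```text
time_s: 12.38
eef_pos: [0.6575, -0.1906, 0.022]
ee_rot: [-0.106, -3.14, -0.0]
contact_force: [0.3, -0.3, -0.3]
width: 0.0005
```

```bash
python3 - <<'E' 
from h import *
from fit import inv
q=np.load('rack.npy')
s=bot.sense(); print(s['eef_pos'],s['contact_force'],s['moment'],s['time_s'],inv(q,s['eef_pos']))
a=snap('wrist','w7')['frame']; b=snap('side','s7')['frame']
E
```

```text
[ 0.62834653 -0.06421793 -0.06717966] -3.8491111794154484 2.1845991806866607
[ 0.65749143 -0.19057699  0.02206321] [-0.12286965 -0.37076686  0.40611567] [-0.01207102 -0.06526985 -0.02095117] 12.425 [  37.56152544 -124.11756844]
```

```bash
python3 - <<'E' 
import cv2,numpy as np
a=cv2.imread('pics/w7.png');b=cv2.imread('pics/s7.png')
cv2.imwrite('pics/c7.png',np.hstack([cv2.resize(a[150:290,250:450],(400,280)),cv2.convertScaleAbs(cv2.resize(b[195:255,360:444],(392,280),interpolation=2),alpha=1.3)]))
E
```

```text
(no output)
```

View pics/c7.png

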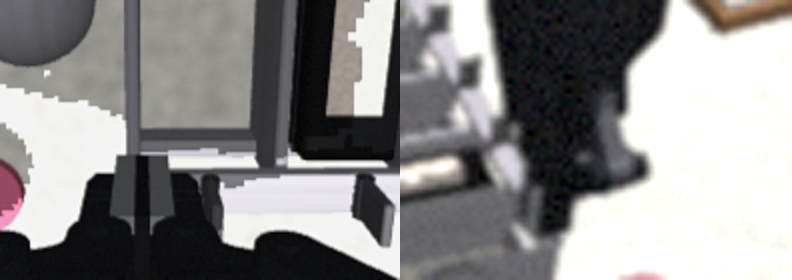

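Emit:
{"fn": "drive_tool", "kwargs": {
  "delta_pos": [
    [0, 0, 0.5],
    [0, 0, 1],
    [0, 0, 1.5],
    [0, 0, 1.5]
  ],
  "spin": [0, 0, 0, 0]
}}

```text
time_s: 13.02
eef_pos: [0.6574, -0.1906, 0.0205]
ee_rot: [-0.106, -3.14, -0.0]
contact_force: [0.6, 0.3, 0.0]
width: 0.0001
```

Emit:
{"fn": "drive_tool", "kwargs": {
  "delta_pos": [
    [0, 0, 0.5],
    [0, 0, 1],
    [0, 0, 1.5],
    [0, 0, 1.5]
  ],
  "spin": [0, 0, 0, 0]
}}

```text
time_s: 13.52
eef_pos: [0.6575, -0.1906, 0.019]
ee_rot: [-0.106, -3.14, -0.0]
contact_force: [-1.0, 0.2, 0.0]
width: -0.0001
```

Emit:
{"fn": "drive_tool", "kwargs": {
  "delta_pos": [
    [0, 0, 0.5],
    [0, 0, 1],
    [0, 0, 1.5],
    [0, 0, 1.5]
  ],
  "spin": [0, 0, 0, 0]
}}

```text
time_s: 14.02
eef_pos: [0.6575, -0.1906, 0.0183]
ee_rot: [-0.106, -3.14, 0.0]
contact_force: [-2.7, 1.9, 5.4]
width: 0.0002
```

Emit:
{"fn": "drive_tool", "kwargs": {
  "delta_pos": [
    [0, 0, 0.5],
    [0, 0, 1],
    [0, 0, 1.5],
    [0, 0, 1.5]
  ],
  "spin": [0, 0, 0, 0]
}}

```text
time_s: 14.52
eef_pos: [0.6576, -0.1907, 0.0183]
ee_rot: [-0.105, -3.14, 0.0]
contact_force: [-6.7, 2.2, 12.0]
width: 0.0003
```

```bash
python3 - <<'E' 
from h import *
s=bot.sense(); print(s['eef_pos'],s['contact_force'],s['moment'],s['joints'],s['effort'],s['time_s'])
a=snap('wrist','w8')['frame']
p=cv2.imread('pics/w7.png')[:,:,::-1]
# tip row: print a column profile at finger centre-left col 312 and rail region
for n,i in (('w7',p),('w8',a)):
    print(n,[int(i[r,312].mean()) for r in range(215,245)]); print([int(i[r,345].mean()) for r in range(215,260)]); 
    print('row 233',[int(i[233,c].mean()) for c in range(295,365)])
E
```

```text
[ 0.65761481 -0.19070683  0.0183271 ] [-6.66142007  2.15291043 11.97092411] [0.36349386 1.05842038 0.07042594] [-4.58125318e-01  6.16858090e-01  1.38713250e+00 -3.31016576e-04
  1.13777065e+00 -1.96173206e+00] [-3.71731678e-01 -4.67419589e+01 -2.80908018e+01  1.68253770e-01
 -2.04896294e+00  1.19801782e-02] 14.525
w7 [255, 253, 254, 254, 254, 255, 254, 254, 253, 253, 253, 255, 176, 58, 65, 67, 64, 67, 67, 67, 66, 64, 68, 64, 66, 67, 65, 68, 65, 64]
[62, 69, 67, 68, 62, 89, 107, 109, 104, 98, 188, 211, 202, 223, 238, 241, 242, 244, 236, 143, 69, 81, 68, 33, 9, 13, 13, 14, 15, 13, 18, 16, 11, 16, 16, 15, 10, 14, 11, 11, 15, 14, 16, 10, 14]
row 233 [244, 244, 243, 243, 243, 243, 242, 243, 243, 243, 244, 251, 166, 73, 63, 66, 65, 67, 67, 66, 65, 69, 54, 17, 9, 11, 13, 9, 8, 49, 66, 67, 68, 64, 68, 67, 66, 65, 58, 165, 238, 237, 235, 234, 234, 235, 236, 236, 238, 238, 236, 237, 236, 237, 237, 238, 236, 238, 237, 237, 238, 219, 214, 215, 216, 215, 216, 215, 217, 217]
w8 [230, 227, 226, 227, 226, 225, 224, 248, 254, 253, 254, 255, 178, 57, 64, 67, 67, 67, 65, 67, 66, 68, 65, 67, 66, 68, 66, 66, 67, 66]
[124, 79, 62, 67, 69, 68, 63, 91, 108, 108, 105, 96, 187, 211, 202, 222, 239, 242, 243, 244, 250, 193, 69, 19, 10, 14, 14, 12, 15, 16, 20, 13, 12, 16, 14, 13, 14, 12, 13, 15, 14, 15, 13, 16, 14]
row 233 [243, 243, 243, 243, 243, 243, 243, 243, 243, 243, 244, 250, 164, 73, 64, 68, 66, 65, 67, 66, 66, 68, 55, 18, 11, 12, 12, 10, 10, 47, 68, 67, 66, 66, 70, 67, 67, 67, 59, 160, 246, 244, 241, 241, 241, 242, 242, 243, 243, 242, 243, 241, 241, 240, 241, 242, 242, 243, 242, 243, 242, 243, 243, 243, 243, 243, 243, 244, 244, 244]
```

Emit:
{"fn": "drive_tool", "kwargs": {
  "delta_pos": [
    [0, 0, -5],
    [0, 0, -9],
    [0, 0, -9]
  ],
  "spin": [0, 0, 0]
}}

```text
time_s: 14.95
eef_pos: [0.6577, -0.1908, 0.0253]
ee_rot: [0.106, 3.139, -0.0]
contact_force: [0.0, 0.2, -0.6]
width: 0.0001
```

Emit:
{"fn": "drive_tool", "kwargs": {
  "delta_pos": [
    [0, 5, 0],
    [0, 10, 0],
    [0, 15, 0],
    [0, 20, 0],
    [0, 25, 0],
    [0, 25, 0]
  ],
  "spin": [0, 0, 0, 0, 0, 0]
}}

```text
time_s: 15.7
eef_pos: [0.6595, -0.1651, 0.0254]
ee_rot: [0.105, 3.139, 0.001]
contact_force: [0.1, 0.2, 2.1]
width: 0.0
```

Emit:
{"fn": "drive_tool", "kwargs": {
  "delta_pos": [
    [0, 5, 0],
    [0, 10, 0],
    [0, 15, 0],
    [0, 15, 0]
  ],
  "spin": [0, 0, 0, 0]
}}

```text
time_s: 16.2
eef_pos: [0.6602, -0.1498, 0.0251]
ee_rot: [-0.105, -3.14, -0.001]
contact_force: [0.1, 0.8, 2.2]
width: -0.0001
```

```bash
python3 - <<'E' 
from h import *
from fit import inv
q=np.load('rack.npy')
s=bot.sense(); print(s['eef_pos'],s['contact_force'],s['moment'],s['time_s'],inv(q,s['eef_pos']))
a=snap('wrist','w9')['frame'];b=snap('side','s9')['frame']
cv2.imwrite('pics/c9.png',np.hstack([cv2.resize(a[150:290,250:450],(400,280)),cv2.convertScaleAbs(cv2.resize(b[195:255,350:434],(392,280),interpolation=2),alpha=1.3)])[:,:,::-1])
E
```

```text
[ 0.62834653 -0.06421793 -0.06717966] -3.8491111794154484 2.1845991806866607
[ 0.66020382 -0.14990186  0.02510175] [-0.49585552  1.08568454  2.45303199] [ 0.3278259  -0.0047178   0.04145742] 16.25 [ 37.53731552 -83.35210724]
```

View pics/c9.png

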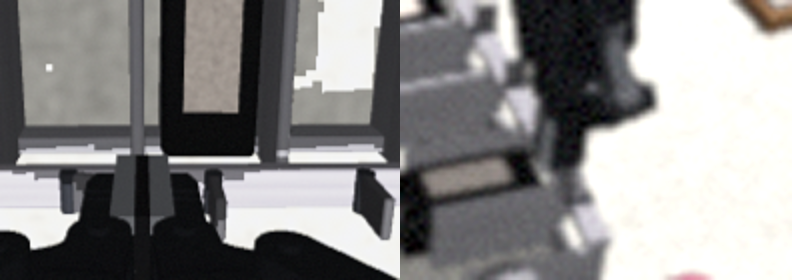

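Emit:
{"fn": "drive_tool", "kwargs": {
  "delta_pos": [
    [0, 5, 0],
    [0, 10, 0],
    [0, 15, 0],
    [0, 20, 0],
    [0, 25, 0],
    [0, 25, 0]
  ],
  "spin": [0, 0, 0, 0, 0, 0]
}}

```text
time_s: 17.1
eef_pos: [0.6622, -0.1253, 0.0254]
ee_rot: [0.105, 3.139, 0.0]
contact_force: [0.3, -0.5, 2.1]
width: -0.0003
```

Emit:
{"fn": "drive_tool", "kwargs": {
  "delta_pos": [
    [0, 5, 0],
    [0, 10, 0],
    [0, 13, 0],
    [0, 13, 0]
  ],
  "spin": [0, 0, 0, 0]
}}

```text
time_s: 17.6
eef_pos: [0.6628, -0.1121, 0.0251]
ee_rot: [-0.105, -3.14, -0.001]
contact_force: [-0.2, 0.9, 1.7]
width: -0.0002
```

Emit:
{"fn": "drive_tool", "kwargs": {
  "delta_pos": [
    [0, 5, 0],
    [0, 10, 0],
    [0, 15, 0],
    [0, 20, 0],
    [0, 25, 0],
    [0, 30, 0],
    [0, 30, 0]
  ],
  "spin": [0, 0, 0, 0, 0, 0, 0]
}}

```text
time_s: 18.48
eef_pos: [0.665, -0.0824, 0.0254]
ee_rot: [0.105, 3.139, 0.0]
contact_force: [0.3, 0.3, 2.4]
width: 0.0001
```

Emit:
{"fn": "drive_tool", "kwargs": {
  "delta_pos": [
    [0, 0, -15],
    [0, 0, -45],
    [0, 0, -85],
    [0, 0, -130],
    [0, 0, -155],
    [50, -12, -155],
    [100, -24, -155],
    [145, -36, -155]
  ],
  "spin": [0, 0, 0, 0, 0, 0, 0, 0]
}}

```text
time_s: 19.48
eef_pos: [0.5162, -0.109, 0.181]
ee_rot: [0.105, 3.139, -0.0]
contact_force: [-0.1, -1.0, 0.3]
width: -0.0
```

Emit:
{"fn": "drive_tool", "kwargs": {
  "delta_pos": [
    [5, 0, 0],
    [5, 0, 0],
    [5, 0, 0]
  ],
  "spin": [0, 0, 0]
}}

```text
time_s: 19.85
eef_pos: [0.5139, -0.1087, 0.1808]
ee_rot: [0.105, 3.138, -0.0]
contact_force: [0.6, -0.2, 0.1]
width: 0.0
```

```bash
python3 - <<'E' 
from h import *
from fit import inv,tf
q=np.load('rack.npy')
s=bot.sense(); print(s['eef_pos'],s['contact_force'],s['time_s'],inv(q,s['eef_pos']))
f=snap('wrist','w10')
for t in ['case','rack','ball_post','square_post','slug','collar','fin_a']:
    for d in models.search_frame(t,'wrist'):
        if d['confidence']>.15: P=w(f,d['at']); print(t,round(d['confidence'],2),P.round(4),pix(f,P).round(),inv(q,P).round(1))
m=None
for d in models.trace('case','wrist')[:6]:
    p=d['pixels'].astype(np.uint8)
    if p.sum()<50: continue
    print('trace',round(d['confidence'],2),p.sum(),cv2.minAreaRect(cv2.findNonZero(p)))
# dividers/rails predicted
for p in [(-28,0,40),(-28,-42,40),(-28,-126,40),(36,-21,64.5)]: print(p,pix(f,tf(q,p)).round(1))
im=f['frame'].copy(); cv2.imwrite('pics/c10.png',cv2.resize(im[:,:,::-1],(800,500)))
E
```

```text
[ 0.62834653 -0.06421793 -0.06717966] -3.8491111794154484 2.1845991806866607
[ 0.51382397 -0.10865966  0.18057137] [-0.66477661  0.41021052 -0.96654439] 19.9 [-111.2808982   -52.02929226]
case 0.95 [ 0.5359 -0.1077  0.037 ] [323. 195.] [-89.3 -49.6]
case 0.56 [ 0.478  -0.0029  0.0355] [417. 137.] [-154.2   51.1]
rack 0.83 [0.6304 0.0386 0.0257] [445. 258.] [ -4.9 102.7]
ball_post 0.64 [ 0.5994 -0.2114  0.0491] [237. 256.] [ -19.  -148.8]
ball_post 0.62 [ 0.6789 -0.2392  0.061 ] [221. 323.] [  62.2 -171.2]
square_post 0.87 [0.6186 0.0803 0.0343] [483. 250.] [-19.5 143.5]
slug 0.7 [0.5474 0.1125 0.0399] [520. 193.] [-92.6 170.9]
collar 0.92 [ 0.5334 -0.2339  0.0185] [218. 196.] [ -83.4 -175.7]
fin_a 0.22 [0.6291 0.0354 0.0251] [442. 257.] [-6.  99.4]
trace 0.88 2040 ((418.1949462890625, 139.7301788330078), (67.85651397705078, 31.148521423339844), 44.21517562866211)
trace 0.57 1506 ((322.7660217285156, 193.91885375976562), (63.272396087646484, 25.247529983520508), 79.3803482055664)
trace 0.56 2042 ((287.3768615722656, 92.71178436279297), (29.78772735595703, 72.52804565429688), 2.7702159881591797)
(-28, 0, 40) [365.1 245.8]
(-28, -42, 40) [329.5 245.8]
(-28, -126, 40) [258.3 245.8]
(36, -21, 64.5) [347.9 305.9]
```

View pics/c10.png

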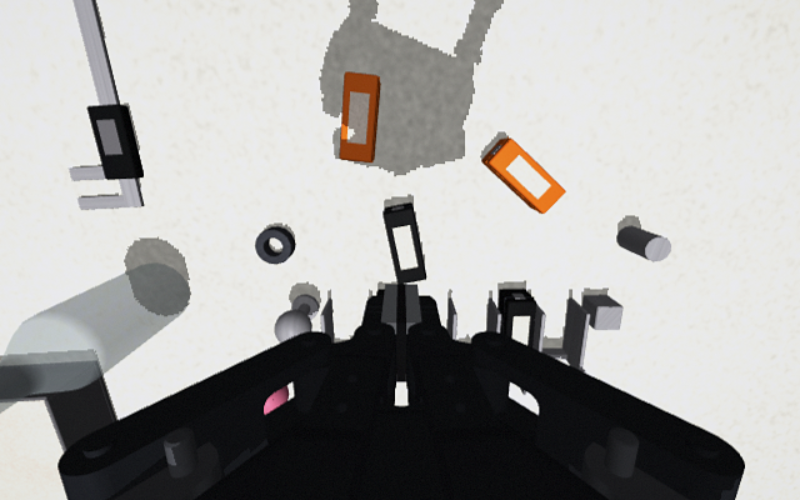

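Emit:
{"fn": "drive_tool", "kwargs": {
  "delta_pos": [
    [0, 1, 10],
    [0, 1, 30],
    [0, 1, 60],
    [0, 1, 95],
    [0, 1, 130],
    [0, 1, 158],
    [0, 1, 170],
    [0, 1, 170]
  ],
  "spin": [-4, -8, -10.5, -10.5, -10.5, -10.5, -10.5, -10.5],
  "claw": 0
}}

```text
time_s: 21.35
eef_pos: [0.5124, -0.1076, 0.0098]
ee_rot: [0.182, -3.135, -0.001]
contact_force: [-0.1, 0.4, 0.3]
width: 0.0852
```

```bash
cat > look.py <<'E'
from h import *
from fit import inv,tf
q=np.load('rack.npy')
s=bot.sense(); print(s['eef_pos'],s['contact_force'].round(1) if hasattr(s['contact_force'],'round') else s['contact_force'],s['time_s'],s['width'],'rack',inv(q,s['eef_pos']).round(1),'joints',np.round(s['joints'],2))
for cam in ('wrist','side','top'):
    f=snap(cam)
    for d in models.trace('case',cam):
        if d['confidence']<.2: continue
        p=d['pixels']; c=f['frame'][p].astype(int); org=np.mean((c[:,0]-c[:,2])>60)
        n=cv2.minAreaRect(cv2.findNonZero(p.astype(np.uint8)))
        v,u=np.nonzero(p); P=ray(f,(u.mean(),v.mean()),.03)
        print(cam,round(d['confidence'],2),int(p.sum()),'orange' if org>.3 else 'black',inv(q,P).round(1),np.round(n[0]),np.round(n[1]),round(n[2],1))
E
python3 look.py
```

```text
[ 0.62834653 -0.06421793 -0.06717966] -3.8491111794154484 2.1845991806866607
[ 0.51332504 -0.10793432  0.01079693] [0.  0.5 0.2] 21.4 0.08550619065090773 rack [-111.8  -51.3] joints [-0.44  0.27  1.88  0.    0.99 -2.12]
wrist 0.88 5662 black [-93.1 -50.5] [317. 265.] [119.  50.] 89.1
wrist 0.73 8625 orange [-195.9  -88. ] [278.  63.] [ 67. 144.] 14.0
wrist 0.67 9068 orange [-151.8   51.4] [519. 200.] [138.  73.] 56.1
side 0.96 477 orange [-154.    45.9] [284. 215.] [17. 32.] 33.7
side 0.9 691 orange [-202.2  -99.4] [277. 264.] [21. 34.] 83.7
side 0.89 346 black [-95.8 -65.6] [323. 241.] [19. 34.] 70.6
top 0.64 738 black [32.7 15.9] [335. 160.] [92. 28.] 4.7
```

Emit:
{"fn": "drive_tool", "kwargs": {
  "delta_pos": [
    [0, 0, 6],
    [0, 0, 12],
    [0, 0, 18],
    [0, 0, 24],
    [0, 0, 29],
    [0, 0, 29]
  ],
  "spin": [0, 0, 0, 0, 0, 0]
}}

```text
time_s: 22.45
eef_pos: [0.5123, -0.1075, -0.0194]
ee_rot: [0.182, -3.135, -0.001]
contact_force: [-0.1, 0.8, 0.5]
width: 0.0855
```

Emit:
{"fn": "drive_tool", "kwargs": {
  "delta_pos": [
    [0, 0, 0],
    [0, 0, 0],
    [0, 0, 0],
    [0, 0, 0],
    [0, 0, 0],
    [0, 0, 0]
  ],
  "spin": [0, 0, 0, 0, 0, 0],
  "claw": 170,
  "squeeze": 20
}}

```text
time_s: 23.2
eef_pos: [0.513, -0.108, -0.0187]
ee_rot: [-0.182, 3.136, -0.001]
contact_force: [-0.2, -1.9, 1.1]
width: 0.0283
```

```bash
python3 look.py | grep -v orange
```

```text
[ 0.62834653 -0.06421793 -0.06717966] -3.8491111794154484 2.1845991806866607
[ 0.51299643 -0.1080189  -0.01867706] [-0.6 -1.8  1.1] 23.25 0.028490752747212383 rack [-112.1  -51.4] joints [-0.44  0.32  1.89 -0.    0.93 -2.12]
wrist 0.9 5895 black [-104.8  -51. ] [320. 273.] [102.  61.] 90.0
side 0.54 301 black [-81.9 -62.3] [323. 241.] [19. 34.] 70.2
top 0.55 116 black [-141.2   72.9] [305. 212.] [13. 10.] 50.2
```

Emit:
{"fn": "drive_tool", "kwargs": {
  "delta_pos": [
    [-1, 5, 0],
    [-2, 10, 0],
    [-3, 15, 0],
    [-4, 20, 0],
    [-5, 25, 0],
    [-5.4, 28.9, 0],
    [-5.4, 28.9, 0]
  ],
  "spin": [2, 4, 6, 8, 10, 10.5, 10.5]
}}

```text
time_s: 24.42
eef_pos: [0.5149, -0.0778, -0.0189]
ee_rot: [0.105, 3.14, 0.001]
contact_force: [1.2, 0.3, 1.5]
width: 0.0286
```

```bash
python3 look.py | grep -v orange; python3 - <<'E'
from h import *
from fit import tf
q=np.load('rack.npy')
f=snap('wrist','w12'); g=cv2.cvtColor(f['frame'],cv2.COLOR_RGB2GRAY)
print([ (y,pix(f,tf(q,(-28,y,40))).round(1).tolist()) for y in (-42,0)], [pix(f,tf(q,(x,-21,34))).round(1).tolist() for x in (-50,-20,0,32)])
for r in (280,300,320): print(r,' '.join(str(v) for v in g[r,230:410:3]))
E
```

```text
[ 0.62834653 -0.06421793 -0.06717966] -3.8491111794154484 2.1845991806866607
[ 0.5148144  -0.0778584  -0.01891331] [-0.2 -0.2  1. ] 24.475 0.028623626175081265 rack [-112.4  -21.2] joints [-0.38  0.32  1.9   0.    0.93 -1.89]
wrist 0.72 5753 black [-105.1  -21.8] [320. 274.] [101.  61.] 90.0
side 0.65 275 black [-75.2 -38.6] [326. 232.] [18. 20.] 90.0
top 0.49 205 black [-206.   -91.2] [362. 239.] [10. 27.] 14.0
[ 0.62834653 -0.06421793 -0.06717966] -3.8491111794154484 2.1845991806866607
[(-42, [281.7, 418.8]), (0, [363.7, 418.8])] [[322.7, 374.2], [322.6, 418.8], [322.6, 446.2], [322.5, 486.5]]
280 14 12 13 13 15 13 15 11 15 13 12 13 16 16 10 14 10 10 18 12 11 13 13 12 6 110 104 108 87 90 67 64 66 54 55 33 24 10 11 12 10 9 18 19 11 15 9 13 10 14 13 14 13 17 16 12 11 16 17 12
300 20 22 14 13 14 11 11 13 10 15 10 15 12 14 12 13 14 8 18 0 255 23 28 27 4 245 242 243 243 243 240 242 243 241 243 244 75 28 27 21 254 252 13 55 10 12 13 15 13 16 14 14 11 14 16 11 13 13 17 19
320 34 15 13 13 17 12 15 13 15 12 13 16 11 14 13 13 14 116 115 113 119 15 21 23 8 247 244 243 243 243 242 243 243 244 243 247 17 27 21 13 120 117 117 119 11 11 12 15 15 13 10 12 14 15 12 12 16 15 13 13
```

Emit:
{"fn": "drive_tool", "kwargs": {
  "delta_pos": [
    [-5, -0.8, 0],
    [-10, -0.8, 0],
    [-15, -0.8, 0],
    [-20, -0.8, 0],
    [-25, -0.8, 0],
    [-30, -0.8, 0],
    [-34, -0.8, 0],
    [-34, -0.8, 0]
  ],
  "spin": [0, 0, 0, 0, 0, 0, 0, 0]
}}

```text
time_s: 25.88
eef_pos: [0.549, -0.0815, -0.0188]
ee_rot: [0.106, 3.14, -0.0]
contact_force: [0.3, -0.9, -0.5]
width: 0.0285
```

```bash
python3 - <<'E'
from h import *
from fit import tf,inv
q=np.load('rack.npy')
s=bot.sense(); print(inv(q,s['eef_pos']),s['contact_force'],s['width'])
for cam in ('top','side'):
    f=snap(cam,cam+'13')
    # profile across gap mouths, rack x=-10, z=38, y from -140..140
    ys=np.arange(-140,141,3)
    for x,z in ((-20,40),(5,40)):
        v=[f['frame'][int(round(p[1])),int(round(p[0]))].mean() for p in (pix(f,tf(q,(x,y,z))) for y in ys)]
        print(cam,x,' '.join(f'{y}:{int(a)}' for y,a in zip(ys,v)))
E
```

```text
[ 0.62834653 -0.06421793 -0.06717966] -3.8491111794154484 2.1845991806866607
[-78.34523914 -22.54343226] [-0.43545193  0.20817463 -0.18931405] 0.028043082768867408
top -20 -140:45 -137:66 -134:84 -131:80 -128:61 -125:40 -122:34 -119:42 -116:58 -113:76 -110:89 -107:94 -104:96 -101:93 -98:88 -95:75 -92:62 -89:66 -86:80 -83:90 -80:92 -77:92 -74:89 -71:92 -68:90 -65:89 -62:88 -59:88 -56:86 -53:86 -50:84 -47:86 -44:84 -41:84 -38:84 -35:83 -32:83 -29:81 -26:81 -23:79 -20:80 -17:77 -14:77 -11:76 -8:76 -5:76 -2:76 1:76 4:75 7:73 10:71 13:70 16:69 19:68 22:65 25:53 28:42 31:34 34:39 37:48 40:59 43:71 46:80 49:76 52:68 55:56 58:51 61:79 64:88 67:89 70:84 73:66 76:48 79:49 82:58 85:94 88:106 91:109 94:108 97:107 100:107 103:107 106:108 109:108 112:107 115:108 118:104 121:82 124:69 127:94 130:101 133:83 136:64 139:74
top 5 -140:102 -137:104 -134:94 -131:70 -128:48 -125:45 -122:65 -119:93 -116:96 -113:96 -110:96 -107:98 -104:91 -101:75 -98:63 -95:77 -92:91 -89:97 -86:99 -83:99 -80:99 -77:101 -74:100 -71:101 -68:100 -65:100 -62:100 -59:101 -56:100 -53:100 -50:101 -47:99 -44:100 -41:98 -38:97 -35:9
[... 1018 characters left out ...]
:55 130:55 133:36 136:34 139:34
side 5 -140:136 -137:128 -134:127 -131:110 -128:130 -125:147 -122:155 -119:107 -116:79 -113:73 -110:75 -107:77 -104:77 -101:78 -98:76 -95:80 -92:81 -89:100 -86:118 -83:71 -80:79 -77:148 -74:193 -71:193 -68:198 -65:197 -62:170 -59:107 -56:59 -53:74 -50:87 -47:109 -44:127 -41:96 -38:96 -35:76 -32:76 -29:78 -26:75 -23:77 -20:77 -17:76 -14:76 -11:79 -8:85 -5:104 -2:121 1:92 4:92 7:76 10:77 13:76 16:74 19:73 22:73 25:74 28:79 31:81 34:89 37:89 40:103 43:87 46:76 49:138 52:138 55:191 58:198 61:189 64:153 67:153 70:76 73:71 76:88 79:88 82:105 85:97 88:80 91:66 94:67 97:67 100:37 103:37 106:17 109:19 112:2 115:17 118:27 121:28 124:33 127:33 130:59 133:50 136:50 139:36
```

Emit:
{"fn": "drive_tool", "kwargs": {
  "delta_pos": [
    [-4, -0.5, 0],
    [-8, -0.5, 0],
    [-12, -0.5, 0],
    [-16, -0.5, 0],
    [-18, -0.5, 0],
    [-18, -0.5, 0]
  ],
  "spin": [0, 0, 0, 0, 0, 0]
}}

```text
time_s: 26.78
eef_pos: [0.5669, -0.0832, -0.0188]
ee_rot: [0.106, 3.139, -0.0]
contact_force: [-0.1, -0.2, 0.1]
width: 0.0282
```

Emit:
{"fn": "drive_tool", "kwargs": {
  "delta_pos": [
    [0, 0, 0],
    [0, 0, 0],
    [0, 0, 0]
  ],
  "spin": [0, 0, 0],
  "claw": 135
}}

```text
time_s: 27.15
eef_pos: [0.5665, -0.0832, -0.0189]
ee_rot: [-0.106, -3.14, 0.0]
contact_force: [-0.9, -0.1, 0.2]
width: 0.0401
```

```bash
python3 look.py | grep -v orange
```

```text
[ 0.62834653 -0.06421793 -0.06717966] -3.8491111794154484 2.1845991806866607
[ 0.56650195 -0.08318268 -0.01888638] [-0.8 -0.1 -0.5] 27.2 0.040025133519716614 rack [-60.4 -23.1] joints [-0.36  0.43  1.75 -0.    0.97 -1.86]
wrist 0.8 10243 black [-87.9 -23.1] [322. 205.] [158.  69.] 90.0
wrist 0.6 3025 black [ -17.8 -157.2] [ 56. 334.] [ 28. 151.] 56.6
wrist 0.43 240 black [-21.3 -65.2] [243. 325.] [21. 79.] 60.5
side 0.61 455 black [-98.6 -34.1] [317. 234.] [18. 26.] 80.5
top 0.58 267 black [-200.3  -87.7] [361. 238.] [11. 26.] 9.5
```

Emit:
{"fn": "drive_tool", "kwargs": {
  "delta_pos": [
    [0, 0, 0],
    [5, 0, 0],
    [12, 0, 0],
    [20, 0, 0],
    [30, 0, 0],
    [40, 0, 0],
    [47, 0, 0],
    [47, 0, 0]
  ],
  "spin": [0, 0, 0, 0, 0, 0, 0, 0],
  "claw": 100
}}

```text
time_s: 28.5
eef_pos: [0.5191, -0.0799, -0.019]
ee_rot: [-0.106, -3.14, -0.0]
contact_force: [0.8, 0.5, 0.1]
width: 0.052
```

```bash
python3 look.py | grep -v orange
```

```text
[ 0.62834653 -0.06421793 -0.06717966] -3.8491111794154484 2.1845991806866607
[ 0.51963892 -0.08005625 -0.0187911 ] [-0.2  0.5 -0.4] 28.55 0.0519576185143252 rack [-107.4  -23.1] joints [-0.38  0.33  1.88  0.    0.93 -1.89]
wrist 0.6 6295 black [-102.2  -23. ] [322. 270.] [109.  61.] 90.0
wrist 0.53 224 black [ -28.3 -112.7] [156. 392.] [10. 28.] 45.0
side 0.71 276 black [-83.6 -36.9] [320. 233.] [18. 32.] 78.7
top 0.7 193 black [-203.7  -91.7] [363. 239.] [ 9. 26.] 18.4
top 0.46 65 black [ 26.1 -63.4] [358. 158.] [7. 9.] 90.0
```

Emit:
{"fn": "drive_tool", "kwargs": {
  "delta_pos": [
    [0, 0, 0],
    [0, 0, 0],
    [0, 0, 0],
    [0, 0, 0]
  ],
  "spin": [0, 0, 0, 0],
  "claw": 255,
  "squeeze": 20
}}

```text
time_s: 29.35
eef_pos: [0.5198, -0.08, -0.0189]
ee_rot: [0.106, 3.14, -0.0]
contact_force: [0.4, 0.3, -0.4]
width: 0.0272
```

Emit:
{"fn": "drive_tool", "kwargs": {
  "delta_pos": [
    [-4, 0, 0],
    [-8, 0, 0],
    [-12, 0, 0],
    [-16, 0, 0],
    [-20, 0, 0],
    [-24, 0, 0],
    [-24, 0, 0]
  ],
  "spin": [0, 0, 0, 0, 0, 0, 0]
}}

```text
time_s: 30.22
eef_pos: [0.5441, -0.0817, -0.0188]
ee_rot: [0.106, 3.139, -0.0]
contact_force: [-0.8, -0.5, 0.8]
width: 0.0278
```

```bash
python3 look.py | grep -v orange
```

```text
[ 0.62834653 -0.06421793 -0.06717966] -3.8491111794154484 2.1845991806866607
[ 0.54409162 -0.08169536 -0.0188263 ] [-1.  -0.2  1.3] 30.275 0.02745733395392437 rack [-82.9 -23.1] joints [-0.37  0.38  1.81  0.    0.95 -1.87]
wrist 0.64 6331 black [-77.9 -23.6] [320. 270.] [109.  62.] 90.0
side 0.83 327 black [-57.8 -38.6] [331. 231.] [19. 33.] 80.5
side 0.62 379 black [ -8.4 -66.1] [361. 234.] [18. 35.] 58.0
top 0.53 259 black [-201.5  -87.4] [361. 238.] [11. 26.] 14.0
top 0.24 885 black [-240.6  389. ] [185. 238.] [38. 24.] 81.9
```

Emit:
{"fn": "drive_tool", "kwargs": {
  "delta_pos": [
    [-4, 0, 0],
    [-8, 0, 0],
    [-12, 0, 0],
    [-16, 0, 0],
    [-20, 0, 0],
    [-22, 0, 0],
    [-22, 0, 0]
  ],
  "spin": [0, 0, 0, 0, 0, 0, 0]
}}

```text
time_s: 31.45
eef_pos: [0.5649, -0.083, -0.0188]
ee_rot: [-0.105, -3.138, -0.0]
contact_force: [-3.1, -0.5, 5.0]
width: 0.0278
```

```bash
python3 look.py | grep -v orange
```

```text
[ 0.62834653 -0.06421793 -0.06717966] -3.8491111794154484 2.1845991806866607
[ 0.56495222 -0.08300264 -0.01884542] [-3.5 -0.3  5.3] 31.5 0.027497453639883162 rack [-62. -23.] joints [-0.36  0.43  1.75 -0.    0.97 -1.86]
wrist 0.55 6287 black [-56.7 -23.4] [320. 270.] [ 61. 109.] 0.0
side 0.52 240 black [-45.1 -35.3] [339. 229.] [18. 33.] 77.7
top 0.7 300 black [-200.3  -87.3] [361. 238.] [11. 27.] 9.5
```

Emit:
{"fn": "drive_tool", "kwargs": {
  "delta_pos": [
    [2, 0, 0],
    [4, 0, 0],
    [4, 0, 0]
  ],
  "spin": [0, 0, 0]
}}

```text
time_s: 32.17
eef_pos: [0.5616, -0.0829, -0.0188]
ee_rot: [0.106, 3.139, -0.0]
contact_force: [-0.1, 0.1, 1.8]
width: 0.0276
```

Emit:
{"fn": "drive_tool", "kwargs": {
  "delta_pos": [
    [0, 0, 0],
    [0, 0, 0],
    [5, 0, 0],
    [15, 0, 0],
    [28, 0, 0],
    [40, 0, 0],
    [45, 0, 0],
    [45, 0, 0]
  ],
  "spin": [0, 0, 0, 0, 0, 0, 0, 0],
  "claw": 120
}}

```text
time_s: 33.17
eef_pos: [0.5164, -0.0798, -0.0188]
ee_rot: [0.106, 3.14, -0.0]
contact_force: [0.2, -0.7, 0.1]
width: 0.045
```

Emit:
{"fn": "drive_tool", "kwargs": {
  "delta_pos": [
    [0, 0, 0],
    [0, 0, 0],
    [0, 0, 0],
    [0, 0, 0]
  ],
  "spin": [0, 0, 0, 0],
  "claw": 255
}}

```text
time_s: 33.67
eef_pos: [0.5168, -0.0798, -0.0189]
ee_rot: [-0.106, -3.14, 0.0]
contact_force: [0.0, 0.2, -0.6]
width: -0.0002
```

```bash
python3 look.py | grep -v orange
```

```text
[ 0.62834653 -0.06421793 -0.06717966] -3.8491111794154484 2.1845991806866607
[ 0.51675585 -0.07980569 -0.01890615] [-0.5 -0.6  0.2] 33.725 -2.3057527137491653e-05 rack [-110.3  -23. ] joints [-0.38  0.32  1.89 -0.    0.93 -1.89]
wrist 0.46 180 black [-79.7 -23.5] [321. 314.] [19. 10.] 90.0
side 0.65 500 black [-53.2 -33.1] [337. 229.] [19. 32.] 78.7
top 0.68 199 black [-204.6  -92.1] [362. 239.] [ 9. 27.] 14.0
```

Emit:
{"fn": "drive_tool", "kwargs": {
  "delta_pos": [
    [0, 0, -7],
    [-5, 0, -7],
    [-12, 0, -7],
    [-19, 0, -7],
    [-26, 0, -7],
    [-33, 0, -7],
    [-40, 0, -7],
    [-40, 0, -7]
  ],
  "spin": [0, 0, 0, 0, 0, 0, 0, 0]
}}

```text
time_s: 35.02
eef_pos: [0.5574, -0.0826, -0.0118]
ee_rot: [0.106, 3.139, -0.0]
contact_force: [0.2, 0.2, 0.2]
width: 0.0002
```

Emit:
{"fn": "drive_tool", "kwargs": {
  "delta_pos": [
    [-2, 0, 0],
    [-4, 0, 0],
    [-6, 0, 0],
    [-8, 0, 0],
    [-8, 0, 0]
  ],
  "spin": [0, 0, 0, 0, 0]
}}

```text
time_s: 35.65
eef_pos: [0.5649, -0.0831, -0.0119]
ee_rot: [0.106, 3.139, -0.0]
contact_force: [0.1, -0.1, -1.2]
width: -0.0001
```

```bash
python3 look.py | grep -v orange
```

```text
[ 0.62834653 -0.06421793 -0.06717966] -3.8491111794154484 2.1845991806866607
[ 0.56491756 -0.08310276 -0.01186766] [ 0.2 -0.1 -0.4] 35.7 -0.00011135662120791906 rack [-62.  -23.1] joints [-0.36  0.41  1.75  0.    0.98 -1.86]
wrist 0.76 167 black [-25.9 -23.7] [320. 314.] [18.  9.] 90.0
side 0.86 299 black [-25.9 -30.8] [348. 226.] [13. 32.] 51.7
top 0.72 282 black [-200.5  -87. ] [361. 238.] [11. 26.] 9.5
```

Emit:
{"fn": "drive_tool", "kwargs": {
  "delta_pos": [
    [-1.5, 0, 0],
    [-3, 0, 0],
    [-4.5, 0, 0],
    [-6, 0, 0],
    [-6, 0, 0]
  ],
  "spin": [0, 0, 0, 0, 0]
}}

```text
time_s: 36.62
eef_pos: [0.5709, -0.0835, -0.0119]
ee_rot: [0.106, 3.139, -0.0]
contact_force: [-0.8, 0.3, -0.4]
width: 0.0001
```

Emit:
{"fn": "drive_tool", "kwargs": {
  "delta_pos": [
    [-1, 0, 0],
    [-2, 0, 0],
    [-3, 0, 0],
    [-3, 0, 0]
  ],
  "spin": [0, 0, 0, 0]
}}

```text
time_s: 37.12
eef_pos: [0.5738, -0.0837, -0.0119]
ee_rot: [0.106, 3.139, -0.0]
contact_force: [-0.7, 0.1, -0.5]
width: 0.0002
```

Emit:
{"fn": "drive_tool", "kwargs": {
  "delta_pos": [
    [-1, 0, 0],
    [-2, 0, 0],
    [-2, 0, 0]
  ],
  "spin": [0, 0, 0]
}}

```text
time_s: 37.5
eef_pos: [0.5757, -0.0838, -0.0119]
ee_rot: [0.106, 3.139, -0.0]
contact_force: [-1.2, 0.1, -0.6]
width: -0.0
```

```bash
python3 look.py | grep -v orange
```

```text
[ 0.62834653 -0.06421793 -0.06717966] -3.8491111794154484 2.1845991806866607
[ 0.5757467  -0.08379035 -0.01188265] [-0.2  0.5 -0. ] 37.55 -0.0001926799978159901 rack [-51.2 -23.1] joints [-0.35  0.44  1.72  0.    0.99 -1.86]
wrist 0.61 150 black [-15.2 -23.4] [321. 314.] [18.  8.] 90.0
top 0.58 300 black [-201.8  -87.5] [361. 239.] [12. 27.] 10.3
```

Not yet at the stop; continue in 2 mm steps.

Emit:
{"fn": "drive_tool", "kwargs": {
  "delta_pos": [
    [-1, 0, 0],
    [-2, 0, 0],
    [-2, 0, 0]
  ],
  "spin": [0, 0, 0]
}}

```text
time_s: 38.22
eef_pos: [0.5776, -0.0839, -0.0119]
ee_rot: [-0.106, -3.14, 0.0]
contact_force: [-1.0, -0.7, 1.1]
width: -0.0001
```

Emit:
{"fn": "drive_tool", "kwargs": {
  "delta_pos": [
    [-1, 0, 0],
    [-2, 0, 0],
    [-2, 0, 0]
  ],
  "spin": [0, 0, 0]
}}

```text
time_s: 38.6
eef_pos: [0.5798, -0.0841, -0.0119]
ee_rot: [0.106, 3.139, -0.0]
contact_force: [-1.2, -0.3, -0.6]
width: -0.0002
```

Emit:
{"fn": "drive_tool", "kwargs": {
  "delta_pos": [
    [-1, 0, 0],
    [-1.5, 0, 0],
    [-1.5, 0, 0]
  ],
  "spin": [0, 0, 0]
}}

```text
time_s: 38.98
eef_pos: [0.5811, -0.0841, -0.0119]
ee_rot: [0.106, 3.14, -0.0]
contact_force: [-0.3, -0.1, 0.2]
width: -0.0001
```

Emit:
{"fn": "drive_tool", "kwargs": {
  "delta_pos": [
    [-1, 0, 0],
    [-1.5, 0, 0],
    [-1.5, 0, 0]
  ],
  "spin": [0, 0, 0]
}}

```text
time_s: 39.35
eef_pos: [0.5827, -0.0842, -0.0119]
ee_rot: [0.106, 3.14, -0.0]
contact_force: [-0.5, -0.0, -0.2]
width: -0.0003
```

Emit:
{"fn": "drive_tool", "kwargs": {
  "delta_pos": [
    [-1, 0, 0],
    [-1.5, 0, 0],
    [-1.5, 0, 0]
  ],
  "spin": [0, 0, 0]
}}

```text
time_s: 39.72
eef_pos: [0.5831, -0.0843, -0.012]
ee_rot: [-0.105, -3.138, -0.0]
contact_force: [-5.0, -0.9, 3.7]
width: 0.0003
```

```bash
cat > prof.py <<'E'
from h import *
from fit import tf,inv
q=np.load('rack.npy'); q=q+[.003,-.002,0]
s=bot.sense(); print(inv(q,s['eef_pos']),s['contact_force'],s['moment'])
f=snap('side')
xs=np.arange(-75,31,3)
for y in (-63,-21,63):
    v=[f['frame'][int(round(p[1])),int(round(p[0]))].mean() for p in (pix(f,tf(q,(x,y,34))) for x in xs)]
    print(y,' '.join(f'{x}:{int(a)}' for x,a in zip(xs,v)))
E
python3 prof.py
```

```text
[ 0.62834653 -0.06421793 -0.06717966] -3.8491111794154484 2.1845991806866607
[-46.89493916 -21.26141376] [-5.13129616 -0.0884001   4.68631808] [ 0.05002438  0.84416036 -0.00782852]
-63 -75:103 -72:105 -69:107 -66:104 -63:103 -60:106 -57:117 -54:113 -51:99 -48:75 -45:60 -42:27 -39:34 -36:31 -33:12 -30:18 -27:20 -24:35 -21:143 -18:188 -15:195 -12:195 -9:192 -6:197 -3:196 0:198 3:198 6:198 9:198 12:196 15:197 18:173 21:49 24:19 27:4 30:28
-21 -75:103 -72:105 -69:103 -66:105 -63:162 -60:123 -57:67 -54:61 -51:39 -48:16 -45:17 -42:14 -39:21 -36:20 -33:22 -30:17 -27:18 -24:13 -21:69 -18:165 -15:154 -12:184 -9:199 -6:197 -3:196 0:198 3:199 6:198 9:196 12:196 15:189 18:145 21:83 24:18 27:7 30:59
63 -75:202 -72:197 -69:195 -66:194 -63:198 -60:199 -57:201 -54:200 -51:201 -48:204 -45:181 -42:41 -39:13 -36:18 -33:11 -30:27 -27:23 -24:19 -21:12 -18:13 -15:22 -12:18 -9:24 -6:19 -3:19 0:19 3:20 6:21 9:51 12:115 15:156 18:111 21:46 24:14 27:2 30:50
```

Emit:
{"fn": "drive_tool", "kwargs": {
  "delta_pos": [
    [2, 0, 0],
    [6, 0, 0],
    [15, 0, 0],
    [30, 0, 0],
    [45, 0, 0],
    [50, 0, -20],
    [50, 0, -60],
    [50, 0, -110]
  ],
  "spin": [0, 0, 0, 0, 0, 0, 0, 0]
}}

```text
time_s: 40.83
eef_pos: [0.5325, -0.0805, 0.0982]
ee_rot: [-0.106, -3.137, -0.001]
contact_force: [1.7, -1.1, 0.4]
width: 0.0001
```

Emit:
{"fn": "drive_tool", "kwargs": {
  "delta_pos": [
    [20, 0, -50],
    [60, 0, -90],
    [110, 0, -90],
    [160, 0, -90],
    [180, 0, -90],
    [180, 0, -90]
  ],
  "spin": [0, 0, 0, 0, 0, 0]
}}

```text
time_s: 41.58
eef_pos: [0.3538, -0.0687, 0.1879]
ee_rot: [0.107, 3.138, -0.001]
contact_force: [0.2, -0.2, 0.1]
width: -0.0001
```

```bash
python3 prof.py; python3 - <<'E'
from h import *
from fit import tf,inv
q=np.load('rack.npy')+[.003,-.002,0]
print(bot.sense()['eef_pos'],bot.sense()['time_s'])
for cam in ('top','side','wrist'):
    f=snap(cam,'end_'+cam)
    for t in ['case','slug','collar','tumbler','sample_bar','mouse','calliper']:
        for d in models.search_frame(t,cam):
            if d['confidence']>.3: P=w(f,d['at']); print(cam,t,round(d['confidence'],2),P.round(3),inv(q,P).round(1))
E
```

```text
[ 0.62834653 -0.06421793 -0.06717966] -3.8491111794154484 2.1845991806866607
[-275.91548691  -21.31256922] [ 0.08421691 -0.16936323  0.10105301] [0.01493759 0.04164546 0.01854765]
-63 -75:190 -72:192 -69:193 -66:191 -63:194 -60:196 -57:187 -54:137 -51:97 -48:72 -45:59 -42:27 -39:39 -36:34 -33:18 -30:23 -27:21 -24:33 -21:135 -18:185 -15:189 -12:191 -9:189 -6:192 -3:188 0:193 3:192 6:188 9:191 12:191 15:190 18:168 21:49 24:18 27:13 30:35
-21 -75:190 -72:190 -69:191 -66:187 -63:189 -60:186 -57:191 -54:192 -51:193 -48:194 -45:196 -42:135 -39:69 -36:23 -33:15 -30:19 -27:13 -24:34 -21:98 -18:182 -15:188 -12:189 -9:192 -6:190 -3:187 0:191 3:194 6:194 9:191 12:189 15:180 18:140 21:75 24:24 27:7 30:55
63 -75:196 -72:192 -69:187 -66:186 -63:189 -60:192 -57:195 -54:195 -51:192 -48:195 -45:195 -42:110 -39:43 -36:4 -33:18 -30:18 -27:30 -24:78 -21:128 -18:164 -15:187 -12:184 -9:183 -6:183 -3:191 0:190 3:185 6:181 9:175 12:189 15:184 18:102 21:51 24:5 27:18 30:44
[ 0.62834653 -0.06421793 -0.06717966] -3.8491111794154484 2.1845991806866607
[ 0.35513682 -0.06899123  0.18821586] 41.725
top case 0.61 [
[... 679 characters left out ...]
0.447 0.328 0.017] [-210.5  380.8]
side collar 0.57 [ 0.536 -0.239  0.014] [ -83.9 -178.6]
side tumbler 0.77 [ 0.564 -0.385  0.11 ] [ -45.3 -322.3]
side sample_bar 0.74 [0.573 0.346 0.024] [-85.7 406.9]
side mouse 0.48 [0.444 0.326 0.019] [-213.1  379.2]
side calliper 0.85 [ 0.42  -0.373  0.007] [-190.1 -320.3]
wrist case 0.97 [ 0.414 -0.138  0.033] [-211.7  -85.8]
wrist case 0.67 [ 0.462 -0.009  0.034] [-172.4   45.8]
wrist slug 0.45 [0.538 0.122 0.006] [-106.   181.4]
wrist tumbler 0.59 [ 0.549 -0.372  0.116] [ -61.2 -310.6]
wrist sample_bar 0.83 [0.579 0.34  0.021] [-79.5 401.8]
wrist mouse 0.82 [0.42  0.314 0.014] [-236.1  364.9]
wrist calliper 0.97 [ 0.414 -0.367  0.009] [-197.  -314.4]
```

```bash
python3 -c "
from rig import bot
print(bot.close_job())"
```

```text
the job is handed in; nothing more can be done
None
```

The job is handed in at about 42 s. The checks I made support every step, but I only inferred that the fins bent; I never saw it clearly.

**Fins:** I counted gaps from the grey ball post, which stands at the rack's -y end. A closed finger swept the rear rail about 7 mm above it, over fins F, E and D, stopping roughly 28 mm short of fin C. I felt an upward push of about 2 N at each of the three fins, and it was gone after I lifted off. In the one picture taken during the sweep, most of the fin was hidden by the finger.

**Case:** I gripped the loose black case lightly to straighten it and slide it along the desk into the mouth of the third gap. Then I pushed it with the closed finger until about 5 N of resistance showed it was at the stop. In the final side image its label lines up within about 1–2 mm of the case stored next to it. The top camera puts its centre near rack (-6, -23) mm, against the target of (-3, -21) mm.

**Other objects:** the networks placed the slug, collar, bottle, bar, mouse and calliper within their own error of where they started. The two stored cases' labels sat where fully home cases should. The arm ended clear, with near-zero contact force.

**Disagreements:**
- **Fingertip height:** the closed fingertip was really about 38 mm further back than the stated tip extent. The wrist and side cameras and a touch on the rail all agreed on this, so I used the measured value.
- **First grip:** I set the first grip to the case's exact width, so it did not hold and the fingers slid along the case. I gripped it again properly.
- **Unexplained contact:** I felt a brief contact of about 6 N during insertion and backed off; I did not find out what it was.
- **Picture limit:** I had used all 12 views before the insertion, so everything after that was checked by numbers only.

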